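# Turn the loaf tin mouth down in the flip-over cradle

### The job

Pick up the small oblong loaf tin and set it, mouth up, in the open hinged half of the flip-over cradle, let go of it, then take that half by its bar and swing it right over until the cradle is shut, so that the tin ends up mouth down on the slatted half. Leave the square tin and the round tin standing where they are.

Things in the scene. Friction and masses are not known exactly. Their poses are not given: they have to be found in the camera images.
- loaf_tin: Oblong open baking tin of plain dark metal, 130 (along its x) x 62 (along its y) x 48 mm high, 3 mm walls, about 0.2 kg, standing mouth up on the table. Origin: centre of the underside; z points out of the mouth. It can be gripped from above across its 62 mm width.
- cradle: Fixed half of the flip-over cradle, on a white board 190 x 216 x 12 mm. Origin: on the table, under the middle of the hinge line, which runs along its x, 49 mm above the table. Hinge brackets stand only at the two ends (beyond 78 mm from the middle, up to 60 mm high). The slatted nest is on the +y side, the open hinged half on the -y side.
- pocket (a point): Floor centre of the pocket for the tin in the hinged half; open, it is at x 0, y -52, z 22 mm of the cradle, axes parallel to the cradle's. Free room 152 mm along x, 84 along y. 20 mm end walls, 8 mm lip on -y, two 42 mm rubber-faced posts on the hinge side (+y). Lip and hinge side are open over the middle 72 mm, for fingers beside a tin laid with its length along x.
- nest (a point): Floor centre of the slatted steel nest where the tin must end mouth down: x 0, y 52, z 22 mm of the cradle, axes as the cradle's. Free room 152 mm along x, 84 along y; 22 mm outer wall, 18 mm end walls.
- cradle_leaf (a joint): Angle of the hinged half, rad: 0 lying open on the -y side of the cradle, 1.57 upright, 3.14 shut over the nest (plates then 54 mm apart, not pressing the tin). Turns freely with a slight damping; lifting it by the bar takes about 2 to 4 N, and it sinks shut by itself only once well past upright (beyond about 2.3 rad).
- bar (a point): Middle of the black round bar, 12 mm thick and 110 mm long, parallel to the hinge, at the free edge of the hinged half: 146 mm from the hinge line and level with it (49 mm above the table) when open and when shut. It may turn between the fingers. It stands 40 mm clear of the plate's edge, held by thin arms 55 mm either side of its middle.
- square_tin: Bystander: square open tin of the same metal, 84 x 84 x 45 mm, loose. Origin: centre of the underside.
- round_tin: Bystander: round open tin of the same metal, 88 mm across, 50 mm high, loose. Origin: centre of the underside.
There are look-alikes about, which are no part of the job. What is shaped like the loaf_tin but purple is not meant.

How it is judged:
On the way:
1. the loaf tin lies mouth up in the pocket of the open hinged half, let go (value of joint cradle_leaf below 0.1 rad and angle between loaf_tin's own z axis and vertical below 0.12 rad and x of loaf_tin in the frame of cradle between -0.015 and 0.015 m and y of loaf_tin in the frame of cradle between -0.074 and -0.036 m and z of loaf_tin in the frame of cradle below 0.028 m and contact force between the fingers and loaf_tin below 0.1 N), for 0.2 s.
At the end, for the whole second after the job is handed in: The hinged half is shut over the nest (beyond 3.0 rad) and the loaf tin lies at rest mouth down on the slats inside the nest (upside down within 10 degrees, within 20 mm of the nest's middle along the hinge and 22 mm across it, its rim on the slats) (value of joint cradle_leaf above 3 rad and angle between loaf_tin's own z axis and vertical above 2.97 rad and x of loaf_tin in the frame of cradle between -0.02 and 0.02 m and y of loaf_tin in the frame of cradle between 0.03 and 0.074 m and z of loaf_tin in the frame of cradle between 0.064 and 0.076 m and linear speed of loaf_tin below 0.02 m/s); the robot touches nothing.
It fails at once if the square tin or the round tin is moved more than 30 mm or tipped (distance of any of square_tin, round_tin from where it was at the start of the episode above 0.03 m or angle between any of square_tin, round_tin's own z axis and vertical above 0.5 rad).
It also fails if it takes over 56 s, if anything falls off the work surface, if the arm or the gripper's body presses on something with over 40 N, if the wrist force passes 120 N, or if a joint passes its speed limit or range.

### The arm

A 7-joint arm with a two-finger parallel gripper is mounted at the origin on the work surface. World frame = base frame: x ahead of the robot, y to its left, z up, the work surface at z = 0. Lengths are in m, angles in rad, forces in N, time in s.
With the tool pointing down it reaches from about 0.425 to 0.875 m from the base axis. Payload 9.9 kg.
Tool frame: the origin (TCP) lies on the centre line of the jaws, within the pads' length; the fingertips stand 22 mm ahead of it and the grasp point (between the pads) lies 3 mm ahead of it (bot.tip_reach is the distance from the TCP to the fingertips, in m); x points along the fingers, y is the direction in which the jaws open and shut, and the axes are right-handed (so a half turn about x gives the same grasp; the last joint's range is limited). The gripper opens to 85 mm and grips with 20 to 120 N. Pads are 22 mm wide; open, the fingers measure 114 mm over their backs; the gripper's body (76 mm by 85 mm) begins 54 mm behind the grasp point. The pads swing forward as they close: fully open they stand 13 mm farther back than shut.
Start: joints at [1.035, 0.576, 0.025, 1.437, -0.015, 1.129, -0.057], TCP at [0.295, -0.607, 0.253] pointing down, gripper open.
Joint ranges: [-2.76, 2.76], [-0.34, 2.15], [-1.52, 1.57], [0.19, 2.46], [-1.09, 4.23], [0.17, 1.99], [-2.82, 2.82]. Speed limits (rad/s): [2.22, 2.22, 3.01, 3.01, 3.14, 3.14, 3.14].

### API

Orientations are given as a unit quaternion [x, y, z, w].
In Python, from rig import bot gives the robot as it stands.
- The arm moves only by the shell command python3 -m pendant 'ROWS' [FORCE]. ROWS is JSON, one flat list of numbers, 7 for each row, row after row: the shift along the tool's x, y, z in mm, then the turn, a rotation vector about the tool's x, y, z in rad, then the finger opening in mm, from 0 to 85.4. A call has 1 to 12 rows; each row shifts and turns the commanded pose from where the row before left it, along the tool's axes as they then stand; what a row does not reach is not made up. A row lasts 1/8 s, in which the tool goes at most 62.5 mm and 10.7 degrees, less where a joint would pass 70% of its speed; a pose out of reach is approached as far as the arm can. A call with a gripper value outside its range is refused whole. The fingers move at their own pace and stop on an object; FORCE is the grip in N (left out, the last holds). Time passes only in rows, so rows that do not move let the fingers close. It gives the time, the measured TCP pose, the force and the opening at its end, in the units of the state.
- bot.get_state(): the state, without advancing time (a new reading comes with each control period).
- bot.snapshot(name): name is "scene" or "side" or "wrist"; returns a dict with "frame" (400x640x3 uint8, blue, green, red), "intrinsics" (3x3 intrinsics, pixels), "D" ([k1, k2, p1, p2, k3] as OpenCV has them; the pictures are not rectified), "origin" and "attitude" of the camera in the world; the wrist camera has in their place "tool_from_camera" (4x4, takes a point from camera to tool coordinates, whose origin is the TCP and whose axes are the tool frame's). Camera axes: x right, y down, z forward; pixel columns grow to the right and rows downward; lengths in m; the calibration is good to about 2 mm. A picture is of the moment at which its call begins: read the wrist's pose just before it. There is no depth.
- bot.job_done(): hands the job in, once; it reports no verdict.
Trained networks look in a picture, given as the dict that the camera call returned (one of the last four; its "shot" number tells which), for a name from the list of things; names that differ only in an ending like _2 or _b are one class to them, and where a whole thing is asked for, a point or a joint stands for the part that bears it (a point fixed in the world has none). Each returns a list of dicts, best first, with "conf" (0 to 1); they miss things now and then, are a little off and sometimes report something else, mostly with a low value. They report only what shows in the picture. A call takes as long as a camera call. They do not tell look-alikes from the thing itself.
- bot.recognise(picture, target): "centre" ([x, y, z] in m, in the coordinates of the camera as it stood for that picture, good to about 4 mm: the middle of the surface that is visible of it).
- bot.silhouettes(picture, target): "pixels" (400x640 bool, what is visible of it).
- bot.place_of(picture, target): "centre" ([x, y, z] in m, in the coordinates of the camera as it stood for that picture, good to about 4 mm: a listed point, or the origin of a listed thing).
The state is a dict: "time": time; "q": joint angles; "joint_velocities": joint speeds; "tau": joint torques, N m; "tcp_pos": TCP position; "orientation": TCP orientation; "force": force on the tool from outside, world axes, zero at the start; "torque": the same for the moment, N m; "grip_width": opening from 0.0 (shut) to 1.0 (fully open).
Only numpy, scipy, OpenCV 4.12 (cv2) and the standard library are available. Lean on these libraries where they do the work, as an engineer would, in place of code of your own. Each camera call takes 0.05 s, during which the arm holds its last target. There are 200 camera calls.

## Working session

There is one attempt and no reset: what is moved stays moved. The work goes in short steps, Python scripts to look and compute and a shell command to move; the robot and the scene stay as the last step left them, time stands still between calls to the robot, and variables do not carry over. Pictures are saved under pics/ and viewed, about 8 in all and at most 12, crops included, and the job is handed in when it is done.

```bash
mkdir -p pics
cat > h.py <<'E'
import numpy as np, cv2
from scipy.spatial.transform import Rotation as R
from rig import bot
def snap(n):
    s=bot.get_state(); p=bot.snapshot(n)
    if n=="wrist":
        T=np.eye(4);T[:3,:3]=R.from_quat(s["orientation"]).as_matrix();T[:3,3]=s["tcp_pos"]
        p["T"]=T@np.array(p["tool_from_camera"])
    else:
        T=np.eye(4);a=np.array(p["attitude"],float)
        T[:3,:3]=R.from_quat(a).as_matrix() if a.size==4 else a.reshape(3,3)
        T[:3,3]=p["origin"];p["T"]=T
    return p
def w(p,c): return p["T"][:3,:3]@np.array(c)+p["T"][:3,3]
def px(p,X):
    Xc=p["T"][:3,:3].T@(np.array(X)-p["T"][:3,3])
    return cv2.projectPoints(Xc.reshape(1,1,3),np.zeros(3),np.zeros(3),np.array(p["intrinsics"]),np.array(p["D"]))[0].ravel()
def ray(p,uv,z):
    n=cv2.undistortPoints(np.array(uv,float).reshape(1,1,2),np.array(p["intrinsics"]),np.array(p["D"])).ravel()
    d=p["T"][:3,:3]@np.array([n[0],n[1],1]);o=p["T"][:3,3]
    return o+d*(z-o[2])/d[2]
def st():
    s=bot.get_state();M=R.from_quat(s["orientation"]).as_matrix()
    print("t",s["time"],"tcp",np.round(s["tcp_pos"],4),"F",np.round(s["force"],1),"g",s["grip_width"],"q",np.round(s["q"],2));print(np.round(M,3))
    return np.array(s["tcp_pos"]),M
E
cat > a.py <<'E'
from h import *
st()
for n in ("scene","side"):
    p=snap(n);cv2.imwrite(f"pics/{n}0.png",p["frame"]);print(n,p["origin"],p["attitude"])
    for f in ("place_of",):
        for t in ("loaf_tin","cradle","pocket","nest","bar","square_tin","round_tin"):
            for r in getattr(bot,f)(p,t)[:4]:
                X=w(p,r["centre"]);print(t,round(r["conf"],2),np.round(X,3),np.round(px(p,X)))
E
python3 a.py
```

```text
t 0.0 tcp [ 0.2945 -0.6069  0.2524] F [0.  0.4 1. ] g 0.998767867211004 q [ 1.04  0.58  0.02  1.44 -0.01  1.13 -0.06]
[[-0.001  0.437 -0.9  ]
 [ 0.001 -0.9   -0.437]
 [-1.    -0.002  0.   ]]
scene [1.17177887 0.22394205 0.97471539] [ 0.47513321  0.80868951 -0.3004868  -0.17313979]
loaf_tin 0.96 [ 0.532 -0.354 -0.002] [256. 201.]
loaf_tin 0.95 [ 0.342 -0.349 -0.001] [292. 162.]
loaf_tin 0.78 [ 0.379 -0.563 -0.001] [230. 147.]
pocket 0.79 [0.603 0.098 0.017] [391. 283.]
pocket 0.39 [ 0.597  0.148 -0.001] [410. 294.]
nest 0.75 [0.6   0.2   0.018] [430. 300.]
square_tin 0.73 [ 0.448 -0.185 -0.004] [321. 204.]
round_tin 0.95 [ 0.633 -0.205 -0.002] [281. 247.]
side [ 0.15603934 -1.21356511  0.85970387] [ 0.88015954 -0.12853389  0.07903242 -0.45005789]
loaf_tin 0.98 [ 0.344 -0.352  0.   ] [282. 266.]
loaf_tin 0.97 [ 0.527 -0.355 -0.002] [345. 255.]
loaf_tin 0.63 [ 0.375 -0.566 -0.004] [316. 325.]
cradle 0.56 [ 0.594  0.15  -0.   ] [316. 163.]
pocket 0.55 [0.597 0.093 0.024] [321. 165.]
nest 0.67 [0.595 0.201 0.024] [312. 150.]
bar 0.66 [0.605 0.002 0.048] [332. 172.]
square_tin 0.56 [ 0.444 -0.185  0.003] [301. 223.]
round_tin 0.78 [ 0.625 -0.206 -0.001] [358. 218.]
```

View pics/scene0.png

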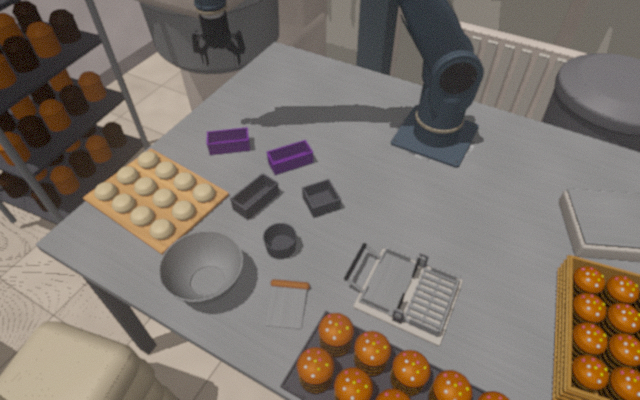

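View pics/side0.png

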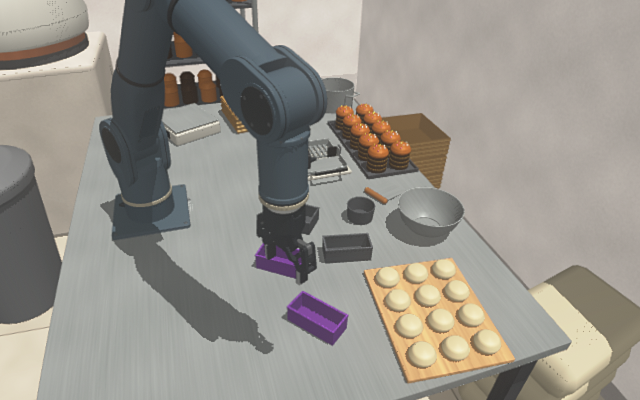

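The pictures show three loaf-shaped things. In the scene image they are the dark tin at (256,196), purple at (228,141) and purple at (290,157). The dark metal one at world (0.53,-0.355) is meant. The square tin is at (321,198), the round one at (281,240), and the cradle at about (405,290) with its bar at (355,262). Next I'll measure the yaw and make the close crop.

```bash
cat > b.py <<'E'
from h import *
for n in ("scene","side"):
    p=snap(n)
    if n=="scene": cv2.imwrite("pics/crop0.png",cv2.resize(p["frame"][130:350,210:480],None,fx=2.7,fy=2.7,interpolation=cv2.INTER_CUBIC))
    for r in bot.silhouettes(p,"loaf_tin")[:3]:
        m=r["pixels"];ys,xs=np.nonzero(m)
        print(n,round(r["conf"],2),xs.mean(),ys.mean(),p["frame"][m].mean(0))
        if p["frame"][m].mean(0).max()<90:
            # fit pose: silhouette of box hull
            from scipy.optimize import minimize
            def hull(v):
                c,s=np.cos(v[2]),np.sin(v[2]);P=[]
                for z in (0,.048):
                    for a,b in((1,1),(1,-1),(-1,-1),(-1,1)):
                        P.append(px(p,[v[0]+c*a*.065-s*b*.031,v[1]+s*a*.065+c*b*.031,z]))
                k=np.zeros(m.shape,np.uint8);cv2.fillConvexPoly(k,np.round(cv2.convexHull(np.float32(P))*16).astype(np.int32),1,shift=4);return k>0
            f=lambda v:1-(hull(v)&m).sum()/(hull(v)|m).sum()
            best=min((minimize(f,[.53,-.355,y0],method="Nelder-Mead",options=dict(initial_simplex=[[.53,-.355,y0],[.54,-.355,y0],[.53,-.345,y0],[.53,-.355,y0+.2]])) for y0 in np.arange(0,3.1,.4)),key=lambda o:o.fun)
            print("fit",best.x,best.fun)
    for t in ("cradle","pocket","nest","bar"):
        for r in bot.place_of(p,t)[:1]: print(t,round(r["conf"],2),np.round(w(p,r["centre"]),3))
E
python3 b.py
```

```text
scene 0.94 254.93792071802542 196.28496634255796 [69.223635   67.95362752 70.76738968]
fit [ 0.53241562 -0.35171003 -0.16973638] 0.021307861866274758
scene 0.56 227.95009980039922 141.07385229540918 [94.94510978 56.86526946 84.25548902]
cradle 0.8 [ 0.596  0.149 -0.001]
nest 0.95 [0.599 0.201 0.018]
side 0.86 316.70791583166334 317.49599198396794 [118.71643287  68.69689379 101.73046092]
side 0.6 346.40485512920907 247.60297572435397 [79.87627251 80.37744714 80.46436962]
fit [ 0.52967586 -0.35260197 -0.26434684] 0.07059679767103344
side 0.57 276.0165876777251 262.49407582938386 [109.7014218   66.52488152  94.60781991]
pocket 0.83 [0.593 0.094 0.023]
bar 0.92 [0.603 0.003 0.048]
```

View pics/crop0.png

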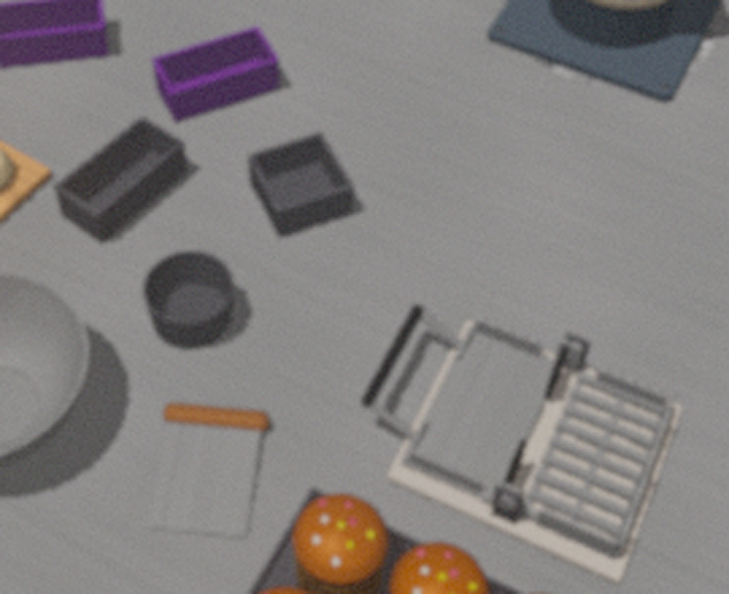

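The crop confirms that the plain dark oblong tin at crop pixel (120,180) is the loaf tin. I'll move above it and line up the jaws.

```bash
python3 -m pendant '[0,-16,-40,0,0,0,85, 0,-16,-40,0,0,0,85, 0,-16,-40,0,0,0,85, 0,-16,-40,0,0,0,85, 0,-16,-40,0,0,0,85, 0,-16,-40,0,0,0,85, 0,-15,-42,0,0,0,85, 0,-15,-42,0,0,0,85, 0,0,0,0.156,0,0,85, 0,0,0,0.156,0,0,85, 0,0,0,0.156,0,0,85, 0,0,0,0.156,0,0,85]' 40
cat > c.py <<'E'
from h import *
import sys
st();p=snap("wrist");cv2.imwrite(f"pics/{sys.argv[1]}.png",p["frame"])
for t in sys.argv[2:]:
    for r in bot.place_of(p,t)[:2]: X=w(p,r["centre"]);print(t,round(r["conf"],2),np.round(X,4),np.round(px(p,X)))
E
python3 c.py w1 loaf_tin
```

```text
time: 2.9
tcp_pos: [0.5312, -0.3524, 0.2533]
orientation: [0.704, -0.063, -0.704, -0.063]
force: [0.1, 0.2, 0.5]
grip_width: 0.996
t 2.9 tcp [ 0.5312 -0.3524  0.2533] F [0.1 0.2 0.5] g 0.9956738900508515 q [ 0.41  0.52  0.17  1.55 -0.09  1.08 -1.15]
[[ 0.    -0.176 -0.984]
 [ 0.    -0.984  0.176]
 [-1.    -0.    -0.   ]]
loaf_tin 0.89 [ 0.3803 -0.5615 -0.0011] [507. 260.]
loaf_tin 0.83 [ 0.532  -0.3527  0.0019] [322. 172.]
```

View pics/w1.png

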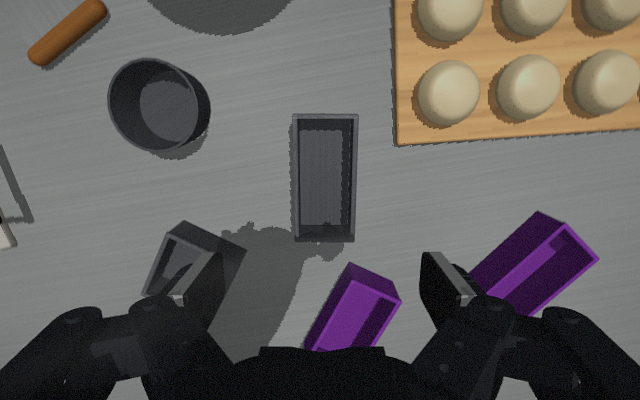

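The dark loaf tin is centred under the jaws and square to them, with its rim at (293..358, 115..241). I'll descend, grip and lift.

```bash
python3 -m pendant '[45,0,0,0,0,0,85, 45,0,0,0,0,0,85, 45,0,0,0,0,0,85, 40,0,0,0,0,0,85, 25,0,0,0,0,0,85, 16,0,0,0,0,0,85, 0,0,0,0,0,0,55, 0,0,0,0,0,0,55, 0,0,0,0,0,0,55, 0,0,0,0,0,0,55, 0,0,0,0,0,0,55]' 40; python3 -c "
from h import *
st()"
```

```text
time: 4.38
tcp_pos: [0.5315, -0.3525, 0.0379]
orientation: [0.705, -0.061, -0.704, -0.061]
force: [-0.3, 1.3, 4.6]
grip_width: 0.721
t 4.375 tcp [ 0.5315 -0.3525  0.0379] F [-0.3  1.3  4.6] g 0.7210981802700465 q [ 0.44  0.76  0.11  1.75 -0.13  0.63 -1.11]
[[ 0.001 -0.171 -0.985]
 [-0.    -0.985  0.171]
 [-1.     0.    -0.001]]
```

```bash
python3 -m pendant '[-25,0,0,0,0,0,55, -45,0,0,0,0,0,55, -45,0,0,0,0,0,55, -45,0,0,0,0,0,55, -40,0,0,0,0,0,55, 0,0,0,-0.098,0,0,55, 0,0,0,-0.098,0,0,55, 0,-20,0,0,0,0,55, 0,-40,0,0,0,0,55, 0,-40,0,0,0,0,55, 0,-40,0,0,0,0,55, 0,-40,0,0,0,0,55]'
python3 -m pendant '[0,-40,0,0,0,0,55, 0,-40,0,0,0,0,55, 0,-40,0,0,0,0,55, 0,-40,0,0,0,0,55, 0,-35,0,0,0,0,55, 0,0,0,0,0,0,55, 0,0,0,0,0,0,55]'
python3 c.py w2 loaf_tin pocket nest bar cradle
python3 - <<'E'
from h import *
for k in range(2):
  for n in ("scene","side"):
    p=snap(n)
    for t in ("cradle","pocket","nest","bar"):
        for r in bot.place_of(p,t)[:1]: print(n,t,round(r["conf"],2),np.round(w(p,r["centre"]),4))
E
```

```text
time: 5.88
tcp_pos: [0.5264, -0.1697, 0.2372]
orientation: [-0.707, -0.008, 0.707, -0.008]
force: [0.5, -0.0, -0.8]
grip_width: 0.718
time: 6.75
tcp_pos: [0.5217, 0.0226, 0.2373]
orientation: [-0.707, -0.008, 0.707, -0.008]
force: [-0.3, -0.6, -1.7]
grip_width: 0.717
t 6.75 tcp [0.5217 0.0226 0.2373] F [-0.3 -0.6 -1.7] g 0.7170598309378913 q [-0.18  0.37  0.06  1.86 -0.03  0.91 -1.65]
[[-0.     0.023 -1.   ]
 [-0.    -1.    -0.023]
 [-1.     0.     0.   ]]
loaf_tin 0.92 [0.5216 0.0221 0.1996] [322. 246.]
loaf_tin 0.78 [ 0.3421 -0.355  -0.003 ] [610. 319.]
pocket 0.56 [0.602  0.0953 0.0224] [249.  96.]
nest 0.76 [0.5981 0.1994 0.025 ] [142.  98.]
bar 0.96 [0.6046 0.0012 0.0499] [347.  94.]
cradle 0.79 [0.5974 0.1449 0.0018] [205. 101.]
scene pocket 0.95 [0.6017 0.0952 0.0175]
scene nest 0.56 [0.602  0.2041 0.0185]
scene bar 0.78 [ 0.6033 -0.0013  0.0481]
side cradle 0.59 [5.982e-01 1.503e-01 2.000e-04]
side pocket 0.9 [0.5933 0.0922 0.0238]
side nest 0.85 [0.5939 0.1993 0.022 ]
side bar 0.89 [0.6014 0.0033 0.0508]
scene cradle 0.62 [0.5963 0.1485 0.0023]
scene pocket 0.59 [0.6028 0.0955 0.0193]
scene nest 0.85 [0.5981 0.2002 0.0197]
scene bar 0.94 [0.6019 0.0018 0.0447]
side cradle 0.86 [0.5975 0.1482 0.0006]
side pocket 0.58 [0.5943 0.0924 0.0264]
side nest 0.65 [0.5952 0.1983 0.0208]
side bar 0.93 [0.6026 0.0035 0.0479]
```

View pics/w2.png

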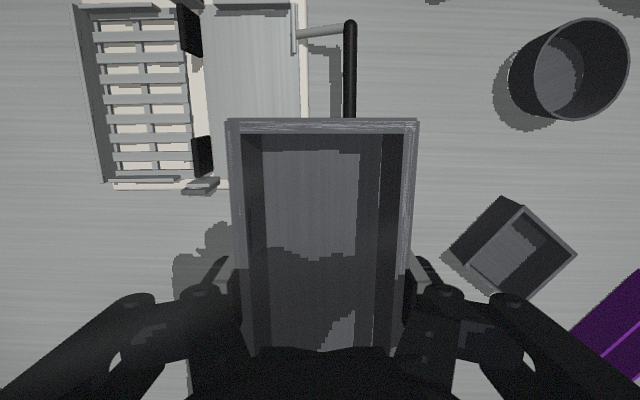

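The wrist view shows the tin held squarely and parallel to the bar at (350,20..115). The pocket is up and left of it at about (249,96). I'll move over the pocket and partway down, then check.

```bash
python3 -m pendant '[0,-24,-27,0,0,0,55, 0,-24,-27,0,0,0,55, 0,-23,-26,0,0,0,55, 25,0,0,0,0,0,55, 40,0,0,0,0,0,55, 40,0,0,0,0,0,55, 20,0,0,0,0,0,55, 10,0,0,0,0,0,55, 0,0,0,0,0,0,55]'
python3 c.py w3 loaf_tin pocket nest bar cradle
```

```text
time: 9.18
tcp_pos: [0.6005, 0.0953, 0.1021]
orientation: [-0.707, -0.008, 0.707, -0.008]
force: [0.6, 0.1, 0.0]
grip_width: 0.719
t 9.175 tcp [0.6005 0.0953 0.1021] F [0.6 0.1 0. ] g 0.7194222263193457 q [-0.26  0.64  0.04  1.79 -0.03  0.71 -1.75]
[[-0.001  0.024 -1.   ]
 [-0.    -1.    -0.024]
 [-1.     0.     0.001]]
loaf_tin 0.95 [0.6036 0.0954 0.0647] [321. 241.]
nest 0.75 [0.5983 0.1936 0.0249] [167. 221.]
bar 0.7 [0.6015 0.0035 0.0507] [484. 238.]
bar 0.66 [0.5984 0.1987 0.0247] [159. 221.]
```

View pics/w3.png

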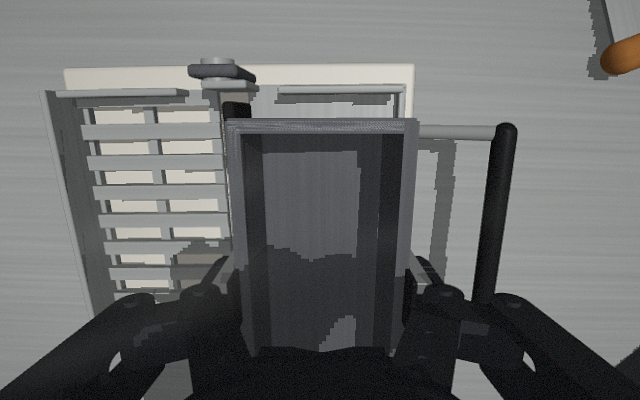

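Run:
```python
from h import *
p=snap("wrist")
for n,uv,z in (("endwall lower edge",(345,94),.042),("endwall upper",(345,86),.042),("lip left",(403,110),.030),("lip right",(413,110),.03),("bar top end",(507,125),.052),("post",(228,110),.064),("board far edge",(345,66),.012)):
    print(n,np.round(ray(p,uv,z),4))
```

```text
endwall lower edge [0.6779 0.0846 0.042 ]
endwall upper [0.6819 0.0847 0.042 ]
lip left [0.6706 0.0503 0.03  ]
lip right [0.6708 0.0446 0.03  ]
bar top end [0.6645 0.0011 0.052 ]
post [0.6683 0.1408 0.064 ]
board far edge [0.6955 0.0832 0.012 ]
```

The end wall, lip and board edges agree with the plan to about 3 mm, and the clearances are ±11 mm. I'll lower and release.

```bash
python3 -m pendant '[15,0,0,0,0,0,55, 13,0,0,0,0,0,55, 8,0,0,0,0,0,55, 4,0,0,0,0,0,55, 0,0,0,0,0,0,55, 0,0,0,0,0,0,55]'
python3 -m pendant '[0,0,0,0,0,0,66, 0,0,0,0,0,0,74, 0,0,0,0,0,0,74, 0,0,0,0,0,0,74]'; python3 c.py w4 loaf_tin
```

```text
time: 10.28
tcp_pos: [0.6008, 0.0953, 0.0626]
orientation: [0.707, 0.008, -0.707, 0.008]
force: [0.4, 0.4, -1.9]
grip_width: 0.717
time: 10.78
tcp_pos: [0.6006, 0.0953, 0.0624]
orientation: [0.707, 0.008, -0.707, 0.008]
force: [-0.3, 1.0, 0.0]
grip_width: 0.87
t 10.775 tcp [0.6006 0.0953 0.0624] F [-0.3  1.   0. ] g 0.8696664512868852 q [-0.25  0.7   0.03  1.82 -0.03  0.63 -1.75]
[[ 0.     0.024 -1.   ]
 [ 0.    -1.    -0.024]
 [-1.    -0.    -0.   ]]
loaf_tin 0.93 [0.6038 0.0953 0.0244] [321. 240.]
```

```bash
python3 -m pendant '[-20,0,0,0,0,0,74, -40,0,0,0,0,0,74, -40,0,0,0,0,0,74, -20,0,0,0,0,0,74, 0,30,0,0,0,0,60, 0,40,0,0,0,0,60, 0,24,0,0,0,0,60, 0,0,0,0,0,0,60]'
cat >> c.py <<'E'
for n in ("scene","side"):
    p=snap(n)
    for t in ("bar","loaf_tin"):
        for r in bot.place_of(p,t)[:1 if t=="bar" else 3]: print(n,t,round(r["conf"],2),np.round(w(p,r["centre"]),4))
E
python3 c.py w5 loaf_tin bar pocket nest
```

```text
time: 11.88
tcp_pos: [0.6027, -0.0013, 0.1824]
orientation: [-0.707, -0.007, 0.707, -0.007]
force: [-0.3, -0.1, -0.3]
grip_width: 0.704
t 11.875 tcp [ 0.6027 -0.0013  0.1824] F [-0.3 -0.1 -0.3] g 0.7038379781324122 q [-0.11  0.54  0.05  1.73 -0.03  0.88 -1.6 ]
[[-0.     0.02  -1.   ]
 [-0.001 -1.    -0.02 ]
 [-1.     0.001  0.   ]]
loaf_tin 0.95 [0.6022 0.0967 0.0225] [210. 189.]
bar 0.74 [0.6009 0.0041 0.0492] [314. 201.]
pocket 0.52 [ 0.6301 -0.2057  0.0035] [543. 162.]
nest 0.78 [0.6006 0.1967 0.0277] [ 93. 190.]
scene bar 0.6 [6.014e-01 5.000e-04 4.470e-02]
scene loaf_tin 0.8 [ 3.780e-01 -5.626e-01 -2.000e-04]
scene loaf_tin 0.65 [ 0.342  -0.3521 -0.0018]
scene loaf_tin 0.64 [0.5965 0.0963 0.0189]
side bar 0.77 [0.602  0.0045 0.049 ]
side loaf_tin 0.73 [ 0.3751 -0.5675 -0.0039]
side loaf_tin 0.67 [ 0.3432 -0.3526  0.001 ]
```

View pics/w5.png

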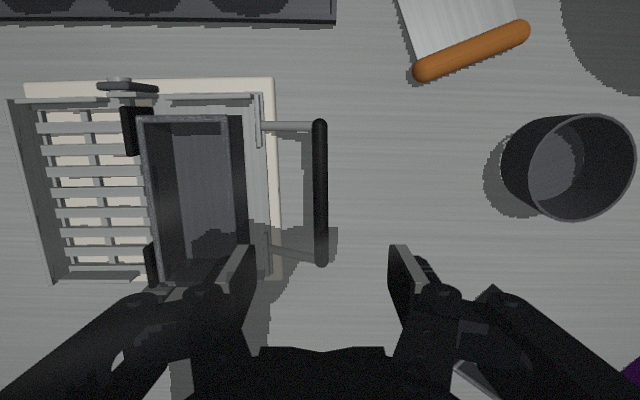

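The tin sits mouth up inside the pocket at image (140..248, 118..285). The bar runs (319,120)–(321,267), centred between the jaws. I'll descend and grip the bar lightly.

```bash
python3 -m pendant '[40,0,0,0,0,0,50, 40,0,0,0,0,0,50, 30,0,0,0,0,0,50, 15,0,0,0,0,0,50, 5,0,0,0,0,0,50, 0,0,0,0,0,0,50, 0,0,0,0,0,0,8, 0,0,0,0,0,0,8, 0,0,0,0,0,0,8, 0,0,0,0,0,0,8, 0,0,0,0,0,0,8]' 30; python3 -c "
from h import *
st()"
```

```text
time: 13.8
tcp_pos: [0.6033, -0.0002, 0.0532]
orientation: [0.708, 0.008, -0.707, 0.009]
force: [-0.1, -5.9, 7.6]
grip_width: 0.127
t 13.8 tcp [ 6.033e-01 -2.000e-04  5.320e-02] F [-0.1 -5.9  7.6] g 0.12689602285936671 q [-0.1   0.7   0.03  1.84 -0.03  0.6  -1.59]
[[ 0.001  0.023 -1.   ]
 [-0.001 -1.    -0.023]
 [-1.     0.001 -0.001]]
```

```bash
python3 -m pendant '[-12.7,-0.6,0,0,0,0,8, -12.7,-1.6,0,0,0,0,8, -12.4,-2.8,0,0,0,0,8, -12.1,-3.8,0,0,0,0,8, -11.8,-4.9,0,0,0,0,8, -11.3,-5.9,0,0,0,0,8, 0,0,0,0,0,0,8]'; python3 c.py w6 bar loaf_tin
```

```text
time: 14.68
tcp_pos: [0.6027, 0.0181, 0.1265]
orientation: [0.708, 0.007, -0.707, 0.009]
force: [0.1, -9.8, 2.0]
grip_width: 0.121
t 14.675 tcp [0.6027 0.0181 0.1265] F [ 0.1 -9.8  2. ] g 0.12136578780984908 q [-0.14  0.6   0.05  1.79 -0.03  0.75 -1.63]
[[ 0.002  0.022 -1.   ]
 [-0.003 -1.    -0.022]
 [-1.     0.003 -0.001]]
bar 0.77 [0.6027 0.0215 0.1235] [313. 279.]
loaf_tin 0.55 [0.6003 0.0892 0.0528] [207. 225.]
scene bar 0.95 [0.6005 0.0171 0.1128]
scene loaf_tin 0.78 [ 0.3829 -0.5635 -0.0016]
scene loaf_tin 0.59 [0.6011 0.0886 0.0504]
scene loaf_tin 0.57 [ 0.342  -0.352  -0.0025]
side bar 0.79 [0.6011 0.0181 0.1178]
side loaf_tin 0.82 [ 0.3763 -0.5666 -0.0051]
side loaf_tin 0.74 [ 0.3427 -0.3541 -0.0021]
side loaf_tin 0.62 [0.597  0.0872 0.0512]
```

The leaf swings with the bar and the tin rides along. I'll continue with a 1.5 mm correction for the side force.

```bash
python3 -m pendant '[-10.7,-5.3,0,0,0,0,8, -10.1,-7.8,0,0,0,0,8, -9.4,-8.6,0,0,0,0,8, -8.6,-9.4,0,0,0,0,8, -7.8,-10.1,0,0,0,0,8, -6.8,-10.7,0,0,0,0,8]'; python3 -m pendant '[-5.9,-11.3,0,0,0,0,8, -4.9,-11.8,0,0,0,0,8, -3.8,-12.1,0,0,0,0,8, -2.8,-12.4,0,0,0,0,8, -1.6,-12.7,0,0,0,0,8, -0.6,-12.7,0,0,0,0,8, 0,0,0,0,0,0,8]'
python3 - <<'E'
from h import *
st();p=snap("side");q=snap("scene")
a=cv2.resize(p["frame"][80:230,220:420],(600,450));b=cv2.resize(q["frame"][200:350,320:500],(540,450))
cv2.imwrite("pics/up.png",cv2.resize(np.hstack([a,b]),(798,315)))
E
```

```text
time: 15.88
tcp_pos: [0.6012, 0.0673, 0.1807]
orientation: [0.707, 0.005, -0.707, 0.009]
force: [-4.4, -14.9, 14.5]
grip_width: 0.123
time: 16.75
tcp_pos: [0.5986, 0.1475, 0.2002]
orientation: [0.707, 0.01, -0.707, 0.009]
force: [-7.5, -1.3, 18.0]
grip_width: 0.128
t 16.75 tcp [0.5986 0.1475 0.2002] F [-7.5 -1.3 18. ] g 0.1275083397787449 q [-0.35  0.54  0.05  1.67 -0.04  0.93 -1.83]
[[ 0.     0.026 -1.   ]
 [ 0.001 -1.    -0.026]
 [-1.    -0.001 -0.   ]]
```

View pics/up.png

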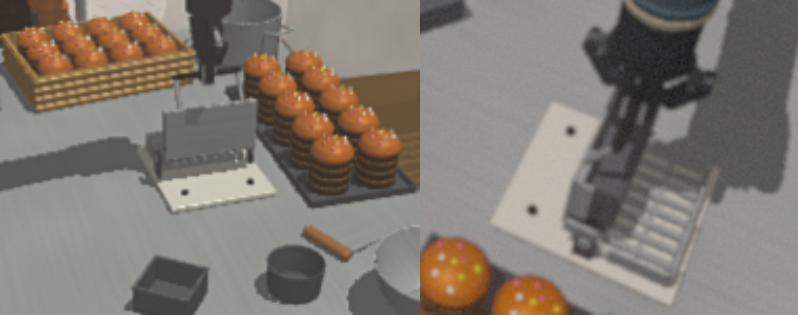

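The leaf is upright (left half, about (210,130)) with the tin still inside it (right half, about (610,185)). There is an 18 N upward force, so the command is slightly low. I'll raise it 2 mm and carry on over.

```bash
python3 -m pendant '[-2,0,2,0,0,0,8, 0.6,-12.7,0,0,0,0,8, 1.6,-12.7,0,0,0,0,8, 2.8,-12.4,0,0,0,0,8, 3.8,-12.1,0,0,0,0,8, 4.9,-11.8,0,0,0,0,8, 5.9,-11.3,0,0,0,0,8, 0,0,0,0,0,0,8]'; python3 -m pendant '[6.8,-10.7,0,0,0,0,8, 7.8,-10.1,0,0,0,0,8, 8.6,-9.4,0,0,0,0,8, 9.4,-8.6,0,0,0,0,8, 10.1,-7.8,0,0,0,0,8, 10.7,-6.8,0,0,0,0,8, 0,0,0,0,0,0,8]'
python3 -c "
from h import *
st()"
```

```text
time: 17.85
tcp_pos: [0.5958, 0.2203, 0.1797]
orientation: [0.707, 0.009, -0.707, 0.009]
force: [5.9, 0.4, 1.0]
grip_width: 0.127
time: 18.73
tcp_pos: [0.5937, 0.2728, 0.1258]
orientation: [-0.707, -0.009, 0.708, -0.009]
force: [2.0, 0.2, -0.2]
grip_width: 0.123
t 18.725 tcp [0.5937 0.2728 0.1258] F [ 2.   0.2 -0.2] g 0.12334117755159253 q [-0.53  0.67  0.05  1.64 -0.04  0.83 -2.01]
[[-0.002  0.025 -1.   ]
 [-0.    -1.    -0.025]
 [-1.     0.     0.002]]
```

```bash
python3 -m pendant '[11.3,-5.9,0,0,0,0,8, 11.8,-4.9,0,0,0,0,8, 12.1,-3.8,0,0,0,0,8, 12.4,-2.8,0,0,0,0,8, 8,-1.2,0,0,0,0,8, 7,-0.5,0,0,0,0,8, 5,-0.4,0,0,0,0,8, 4,0,0,0,0,0,8, 1,0,0,0,0,0,8, 0,0,0,0,0,0,8]'
python3 -c "
from h import *
st()"
```

```text
time: 19.98
tcp_pos: [0.5934, 0.2916, 0.0547]
orientation: [-0.707, -0.008, 0.707, -0.008]
force: [-4.7, -0.4, -0.5]
grip_width: 0.124
t 19.975 tcp [0.5934 0.2916 0.0547] F [-4.7 -0.4 -0.5] g 0.12427219715778247 q [-0.55  0.76  0.04  1.67 -0.05  0.71 -2.03]
[[-0.001  0.024 -1.   ]
 [-0.    -1.    -0.024]
 [-1.     0.     0.001]]
```

```bash
python3 -m pendant '[1.5,0,0,0,0,0,8, 0,0,0,0,0,0,8, 0,0,0,0,0,0,40, 0,0,0,0,0,0,40, 0,0,0,0,0,0,40, -15,0,0,0,0,0,40, -30,0,0,0,0,0,40, -45,0,0,0,0,0,40, -45,0,0,0,0,0,40, -30,0,50,0,0,0,40, 0,0,50,0,0,0,40, 0,0,0,0,0,0,40]'
python3 c.py w7 loaf_tin bar nest pocket
python3 - <<'E'
from h import *
p=snap("wrist");q=snap("side");s=snap("scene")
a=cv2.resize(q["frame"][100:200,240:400],(480,300));b=cv2.resize(s["frame"][220:350,330:490],(480,390))
v=cv2.resize(p["frame"],(480,300));v2=np.vstack([v,a])
cv2.imwrite("pics/end.png",cv2.resize(np.hstack([v2[:600],cv2.copyMakeBorder(b,0,210,0,0,0)]),(800,500)))
for t in("square_tin","round_tin"):
    for c in(s,q):
        for r in bot.place_of(c,t)[:1]: print(t,np.round(w(c,r["centre"]),3))
E
```

```text
time: 21.48
tcp_pos: [0.4914, 0.2893, 0.2198]
orientation: [0.707, 0.009, -0.707, 0.009]
force: [0.9, 0.3, 0.0]
grip_width: 0.466
t 21.475 tcp [0.4914 0.2893 0.2198] F [0.9 0.3 0. ] g 0.4662985789154649 q [-0.65  0.45  0.06  1.77 -0.03  0.92 -2.13]
[[ 0.     0.026 -1.   ]
 [ 0.001 -1.    -0.026]
 [-1.    -0.001 -0.   ]]
bar 0.59 [0.5937 0.2997 0.0513] [312.  67.]
pocket 0.92 [0.5976 0.1985 0.0774] [446.  62.]
scene bar 0.88 [0.5943 0.2917 0.045 ]
scene loaf_tin 0.85 [ 0.3797 -0.5637 -0.0019]
scene loaf_tin 0.8 [ 0.3439 -0.3504 -0.0012]
side bar 0.7 [0.5925 0.2957 0.0494]
side loaf_tin 0.83 [ 0.3756 -0.567  -0.0042]
side loaf_tin 0.63 [ 0.3425 -0.3563  0.0032]
side loaf_tin 0.6 [0.5934 0.2059 0.0703]
square_tin [ 0.447 -0.188 -0.003]
square_tin [ 0.446 -0.184 -0.001]
round_tin [ 0.633 -0.207 -0.002]
round_tin [ 0.628 -0.204  0.001]
```

View pics/end.png

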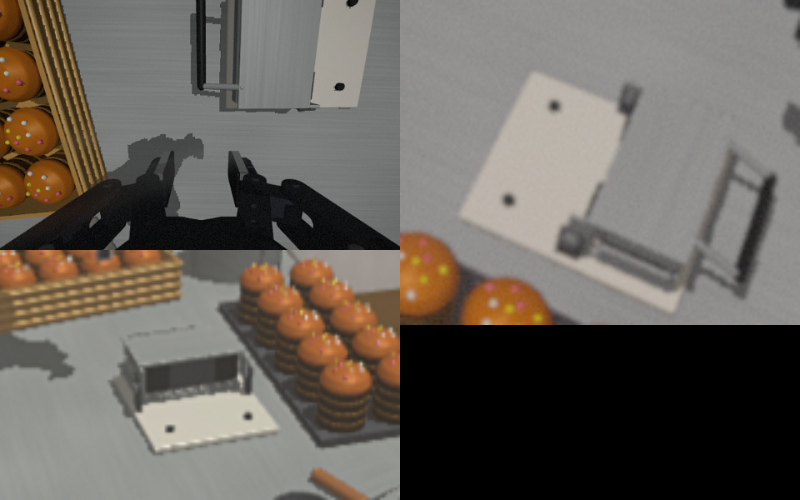

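The cradle is shut: the bar is back at about 0.049 m and the plate lies flat. The side view at (195,375) shows the dark tin standing between the posts on the slats, with its underside at about z 0.070. The bystander tins haven't moved. I'm handing in.

```bash
python3 -c "
from rig import bot
print(bot.job_done())"
```

```text
the job is handed in; nothing more can be done
None
```

I set the dark loaf tin mouth up in the open half of the cradle and let go of it. Then I took that half by its bar, swung it right over until the cradle was shut, released the bar and backed the arm away. The job was handed in at about 22 s; no verdict came back.

**Cradle and tin:** The last checks put the bar at z 0.045–0.051 m, so the cradle is shut (0.049 m expected). The tin's underside was at z 0.070 m, as it should be for mouth down. The tin was about 3 mm along the hinge and 6 mm across it from the nest's middle.

**Bystanders:** The square and round tins were within about 3 mm of their first readings, which is inside the measuring noise.

**Weaker points:**
- Only the side camera found the shut-in tin, at confidence 0.6. The wrist and scene cameras missed it because the plate hides it.
- The wrist camera's bar reading was 4–8 mm off the other two cameras across the hinge.
- The tool force at the bar rose to about 18 N upward near upright, so I corrected the path by 2 mm.

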